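# Weigh two look-alike castings on the beam balance and keep the heavier

## Task

The two white V-striped castings look alike but one has more voids inside: set one in the middle of each pan of the beam balance, let go and see which side drops. Get the casting that drops into the keep trough along the far side of the balance, lying flat on its floor, stripe up (it can simply be pushed off the far edge of its pan), leave the lighter one lying on its own pan, and do not disturb the other things on the table.

Things in the scene. Friction and masses are not known exactly. Their poses are not given: they have to be found in the camera images.
- casting_a: same as the other: a white moulded block 30 mm (its x) by 46 mm (its y), 14 mm high, with a flat grey V stripe (look only) on top; origin at the centre of its underside, z up. Metal-filled, with hidden voids: weighs 25 to 120 g, not to be told from the look
- casting_b: same as the other: a white moulded block 30 mm (its x) by 46 mm (its y), 14 mm high, with a flat grey V stripe (look only) on top; origin at the centre of its underside, z up. Metal-filled, with hidden voids: weighs 25 to 120 g, not to be told from the look
- balance: beam balance fixed to the table; origin on the table under the pivot, x from the beam to the trough (roughly away from the robot), y along the level beam towards the left pan, z up. Dark base plate 90 x 200 mm, 12 mm high; two posts 78 mm high at the pivot; beam with pivot axis along x, 66 mm high; a flat steel pan without rim at each end, 64 mm (x) by 62 mm (y), 6 mm thick, its top 72 mm high when level, its centre 130 mm from the pivot. The pans tilt with the beam.
- pan_left (a point): centre of the top of the +y pan; moves and tilts with the beam; x and y as the balance's
- pan_right (a point): centre of the top of the -y pan; moves and tilts with the beam; x and y as the balance's
- beam (a joint): tilt of the beam (rad): 0 level, +0.11 left (+y) pan fully down, -0.11 right pan fully down (pan centre 14 mm below level, the other 14 mm above). Swings freely and damped, turns slowly back to about level when empty; a few grams of difference tip it right over in 1 to 2 s, a near tie (1 g) may take 6 s: wait until it reads beyond 0.1 either way
- trough_floor (a point): centre of the keep trough's floor, 47 mm above the table, 74 mm beyond the beam's centre line; x and y as the balance's. Floor 74 mm (x) by 366 mm (y), its near edge open, 4 mm beyond the pans' far edge and 8 to 10 mm below the top of a lowered pan; far and end walls 68 mm above the table
- glue: small glue bottle, 32 mm across, 75 mm high, bystander; origin under its centre
- phone: black slab 145 x 72 x 10 mm, bystander; origin under its centre
- stepped_block: grey stepped block 50 x 70 x 22 mm, bystander; origin under its centre
- ply_scrap: plywood offcut 60 x 100 x 12 mm, bystander; origin under its centre
- marker: black pen 14 mm thick, 120 mm long, lying, bystander; origin at its middle, underneath
- cup: white cup 70 mm across, 60 mm high, bystander; origin under its centre
Mind the look-alikes: they are no part of the job. What is shaped like the casting_b but red is not meant.

How it is judged (in metres and radians):
On the way:
1. one casting lies in the middle of each pan (within 12 mm), both let go, and the beam has dropped to one side ((((distance between casting_a and pan_left below 0.012 m and contact force between casting_a and balance above 0.05 N) and (distance between casting_b and pan_right below 0.012 m and contact force between casting_b and balance above 0.05 N)) or ((distance between casting_b and pan_left below 0.012 m and contact force between casting_b and balance above 0.05 N) and (distance between casting_a and pan_right below 0.012 m and contact force between casting_a and balance above 0.05 N))) and (value of joint beam above 0.07 rad or value of joint beam below -0.07 rad) and contact force between the fingers and casting_a below 0.05 N and contact force between the fingers and casting_b below 0.05 N and contact force between the fingers and balance below 0.05 N), for 0.3 s.
At the end, for the whole second after the job is handed in: the heavier casting (either, if within 8 %) lies at rest and flat (tilt under 0.15 rad, within 10 mm of the floor) inside the keep trough; the lighter one lies at rest on a pan, origin within 28 mm of its centre; the robot touches neither them nor the balance ((((x of casting_a in the frame of trough_floor between -0.035 and 0.037 m and y of casting_a in the frame of trough_floor between -0.18 and 0.18 m and z of casting_a in the frame of trough_floor between -0.005 and 0.01 m and angle between casting_a's own z axis and vertical below 0.15 rad) and contact force between casting_a and anything else above 0.631764 N and ((distance between casting_b and pan_left below 0.028 m and contact force between casting_b and balance above 0.05 N) or (distance between casting_b and pan_right below 0.028 m and contact force between casting_b and balance above 0.05 N))) or ((x of casting_b in the frame of trough_floor between -0.035 and 0.037 m and y of casting_b in the frame of trough_floor between -0.18 and 0.18 m and z of casting_b in the frame of trough_floor between -0.005 and 0.01 m and angle between casting_b's own z axis and vertical below 0.15 rad) and contact force between casting_a and anything else below 0.741636 N and ((distance between casting_a and pan_left below 0.028 m and contact force between casting_a and balance above 0.05 N) or (distance between casting_a and pan_right below 0.028 m and contact force between casting_a and balance above 0.05 N)))) and linear speed of each of casting_a, casting_b below 0.02 m/s and contact force between the fingers and casting_a below 0.05 N and contact force between the fingers and casting_b below 0.05 N and contact force between the fingers and balance below 0.05 N).
It fails at once if a bystander is shifted by more than 30 mm (distance of any of glue, phone, stepped_block, ply_scrap, marker, cup from where it was at the start of the episode above 0.03 m).
It also fails if it takes over 72 s, if anything falls off the work surface, if the arm or the gripper's body presses on something with over 40 N, if the wrist force passes 120 N, or if a joint passes its speed limit or range.

## Robot

A 6-joint arm with a two-finger parallel gripper is mounted at the origin on the work surface. World frame = base frame: x ahead of the robot, y to its left, z up, the work surface at z = 0. Lengths are in mm, angles in rad, forces in N, time in s.
With the tool pointing down it reaches from about 350 to 975 mm from the base axis. Payload 7.1 kg.
Tool frame: the origin (TCP) lies at the very end of the fingers, on their centre line; the grasp point (between the pads) lies 19 mm behind it; z points along the fingers, x is the direction in which the jaws open and shut, and the axes are right-handed (so a half turn about z gives the same grasp; the last joint's range is limited). The gripper opens to 88 mm and grips with 3 to 60 N. Pads are 20 mm wide; open, the fingers measure 115 mm over their backs; the gripper's body (75 mm by 178 mm) begins 61 mm behind the grasp point.
Start: joints at [1.321, 0.423, 1.63, -0, 1.089, -0.019], TCP at [142.941, 608.418, 222.675] pointing down, gripper open.
Joint ranges: [-3, 3], [-0.9, 2.11], [0.09, 2.58], [-1.31, 4.45], [0.11, 2.69], [-2.54, 2.54]. Speed limits (rad/s): [2.39, 2.39, 3.01, 3.14, 3.14, 3.14].

## Interface

Orientations are given as a rotation vector (axis times angle).
In Python, from workcell import * gives the robot as it stands.
- The arm moves only by the tool arm_command, never from a script. Its argument "increments" is a list of rows, each a list of 2 entries, a list of its own where there are three numbers: the shift along the tool's x, y, z in cm, then the turn about the tool's z in degrees. In form: [[[dx, dy, dz], turn], ...]. A call has 1 to 20 rows; each row shifts and turns the pose as measured when the row begins, along the tool's axes as they then stand; what a row does not reach is not made up. A row lasts 1/10 s, in which the tool goes at most 50 mm and 8.59 degrees, less where a joint would pass 70% of its speed; a pose out of reach is approached as far as the arm can. A call is refused whole if a number of a shift passes 5 or a number of a turn 8.59, either way. A call with a gripper value outside its range is refused whole. "gripper" is the opening, from 0 (shut) to 1 (fully open), set as the call begins (left out, the last holds). The fingers move at their own pace and stop on an object; the grip force is fixed at half the most. Time passes only in rows, so rows that do not move let the fingers close. It gives the time, the measured TCP pose, the force and the opening at its end, in the units of the state.
- get_obs(): the state, without advancing time (a new reading comes with each control period).
- get_image(name): name is "scene" or "top" or "wrist"; returns the picture (480x640x3 uint8, red, green, blue); there is no depth.
- camera_params(name): a dict with "K" (3x3 intrinsics, pixels), "rvec" (rotation vector, rad) and "tvec" (3), from world to camera coordinates, as OpenCV has them; the wrist camera has in their place "T_tool_cam" (4x4, takes a point from camera to tool coordinates, whose origin is the TCP and whose axes are the tool frame's). Camera axes: x right, y down, z forward; pixel columns grow to the right and rows downward; lengths in mm; the calibration is good to about 2 mm. A picture is of the moment at which its call begins: read the wrist's pose just before it. camera_params takes no time and is no camera call.
- close_job(): hands the job in, once; it reports no verdict.
The state is a dict: "t": time; "qpos": joint angles; "qvel": joint speeds; "joint_torque": joint torques, N m; "ee_pos": TCP position; "orientation": TCP orientation; "ft_force": force on the tool from outside, world axes, zero at the start; "moment": the same for the moment, N m; "width": finger opening in mm.
Only numpy, scipy, OpenCV 4.12 (cv2) and the standard library are available. Lean on these libraries where they do the work, as an engineer would, in place of code of your own. Each camera call takes 0.05 s, during which the arm holds its last target.

## Working session

There is one attempt and no reset: what is moved stays moved. The work goes in short steps, Python scripts to look and compute and a tool call to move; the robot and the scene stay as the last step left them, time stands still between calls to the robot, and variables do not carry over. Pictures are saved under pics/ and viewed, and the job is handed in when it is done.

Besides the shell and the picture viewer there is one more tool, called after "Emit:" by a JSON object that holds its "method" and its "body", one argument or row to a line. arm_command: Moves the arm, as the interface text tells. Its arguments: {"type":"object","properties":{"increments":{"type":"array","items":{"type":"array"}},"gripper":{"type":"number"}},"required":["increments"]}

```bash
ls; mkdir -p pics; cat > h.py <<'E'
from workcell import *
import numpy as np, cv2
from scipy.spatial.transform import Rotation as R
def save(im,n): cv2.imwrite(f'pics/{n}.png',cv2.cvtColor(im,cv2.COLOR_RGB2BGR))
def ray(name,px,z,pose=None):
    p=camera_params(name);K=np.array(p['K'],float)
    d=np.linalg.inv(K)@np.array([px[0],px[1],1.])
    if name=='wrist':
        T=np.array(p['T_tool_cam']);Rt=R.from_rotvec(pose[1]).as_matrix()
        o=Rt@T[:3,3]+np.array(pose[0]); d=Rt@T[:3,:3]@d
    else:
        Rm=R.from_rotvec(np.array(p['rvec']).ravel()).as_matrix();o=-Rm.T@np.array(p['tvec']).ravel();d=Rm.T@d
    return o+d*(z-o[2])/d[2]
def proj(name,P,pose=None):
    p=camera_params(name);K=np.array(p['K'],float);P=np.array(P,float)
    if name=='wrist':
        T=np.array(p['T_tool_cam']);Rt=R.from_rotvec(pose[1]).as_matrix()
        c=T[:3,:3].T@(Rt.T@(P-np.array(pose[0]))-T[:3,3])
    else:
        c=R.from_rotvec(np.array(p['rvec']).ravel()).as_matrix()@P+np.array(p['tvec']).ravel()
    u=K@c; return u[:2]/u[2]
E
python3 - <<'E'
from h import *
o=get_obs();print(o)
for n in('scene','top','wrist'):
    save(get_image(n),n+'0');print(n,camera_params(n))
E
```

```text
pics
{'t': 0.0, 'qpos': array([ 1.32100230e+00,  4.23811281e-01,  1.63068108e+00, -1.22318095e-06,
        1.08863837e+00, -1.89806881e-02]), 'qvel': array([ 4.63252798e-05, -8.51236157e-04, -1.04227017e-03, -8.24138419e-04,
        9.50122332e-05, -1.02087185e-03]), 'joint_torque': array([ 2.40097379e-04, -5.44611096e+01, -2.73676246e+01,  6.44880719e-02,
        2.23900226e-02, -1.03353518e-04]), 'ee_pos': array([142.80508737, 607.88793055, 221.92367533]), 'orientation': array([ 2.46173272e+00,  1.95028508e+00, -1.92026288e-03]), 'ft_force': array([-0.02411638, -0.98408054,  0.51354795]), 'moment': array([-0.02444624,  0.04813677,  0.05474454]), 'width': 87.9235478179175}
scene {'K': array([[467.87961632,   0.        , 315.11061685],
       [  0.        , 467.87961632, 246.33275839],
       [  0.        ,   0.        ,   1.        ]]), 'rvec': array([ 1.4898285 ,  1.81592904, -0.97539467]), 'tvec': array([ 125.89987078, -267.08992503, 1495.61145852])}
top {'K': array([[455.68518899,   0.        , 315.07360145],
       [  0.        , 455.68518899, 247.77879441],
       [  0.        ,   0.        ,   1.        ]]), 'rvec': array([ 2.10517203, -2.14284424,  0.19819087]), 'tvec': array([ -4.74826139, 592.50618446, 854.24689507])}
wrist {'K': array([[414.26506279,   0.        , 316.74243755],
       [  0.        , 414.26506279, 238.24376012],
       [  0.        ,   0.        ,   1.        ]]), 'T_tool_cam': array([[ 9.99999799e-01,  1.49343688e-04, -6.16126697e-04,
         4.21676368e-02],
       [ 5.14098674e-06,  9.69915218e-01,  2.43442951e-01,
        -6.72299656e+01],
       [ 6.33947328e-04, -2.43442905e-01,  9.69915022e-01,
        -1.62528559e+02],
       [ 0.00000000e+00,  0.00000000e+00,  0.00000000e+00,
         1.00000000e+00]])}
```

View pics/top0.png

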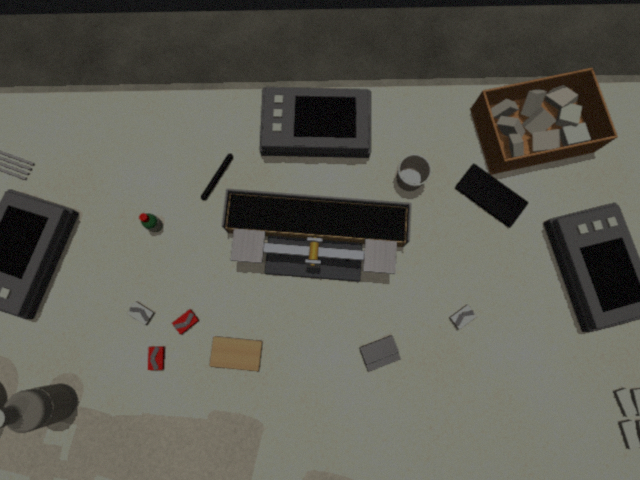

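View pics/scene0.png

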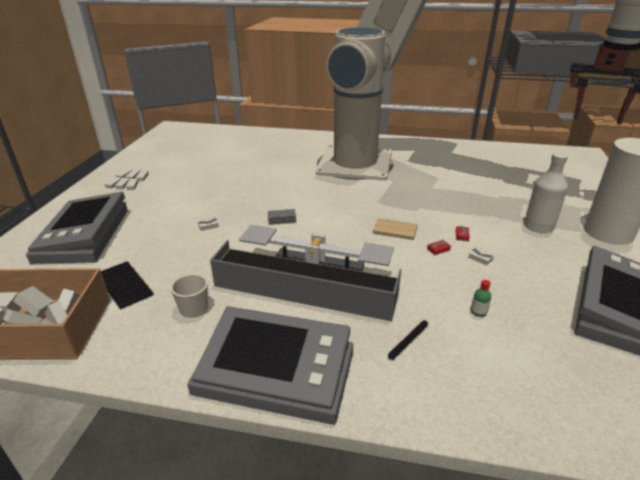

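View pics/wrist0.png

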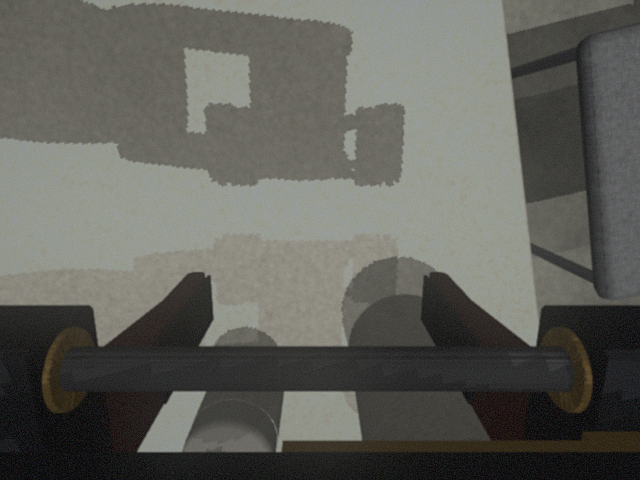

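```bash
python3 - <<'E'
from h import *
im=cv2.cvtColor(cv2.imread('pics/top0.png'),cv2.COLOR_BGR2RGB)
a=cv2.resize(im[285:375,110:210],None,fx=4,fy=4,interpolation=cv2.INTER_CUBIC)
b=cv2.resize(im[285:375,420:520],None,fx=4,fy=4,interpolation=cv2.INTER_CUBIC)
save(np.hstack([a,b]),'crop')
c=cv2.resize(im[180:290,210:420],None,fx=3.8,fy=3.8,interpolation=cv2.INTER_CUBIC);save(c,'crop2')
for px in [(140,313),(463,317)]: print(ray('top',px,14))
hsv=cv2.cvtColor(im,cv2.COLOR_RGB2HSV)
for px in [(140,313),(463,317),(120,300),(440,300)]: print(im[px[1],px[0]],hsv[px[1],px[0]])
print(proj('top',[0,0,0]))
E
```

```text
[471.46337168 343.11921995  14.        ]
[ 451.82970847 -312.90357446   14.        ]
[102  99  97] [ 12  13 102]
[99 98 96] [20  8 99]
[122 125 112] [ 37  27 125]
[126 128 116] [ 35  24 128]
[312.54071266 563.84232849]
```

View pics/crop.png

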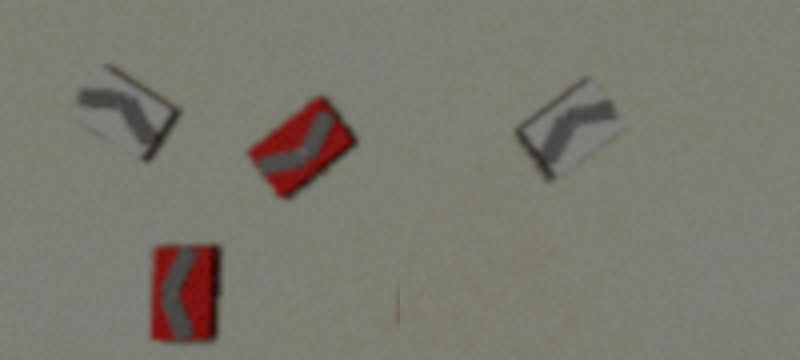

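View pics/crop2.png

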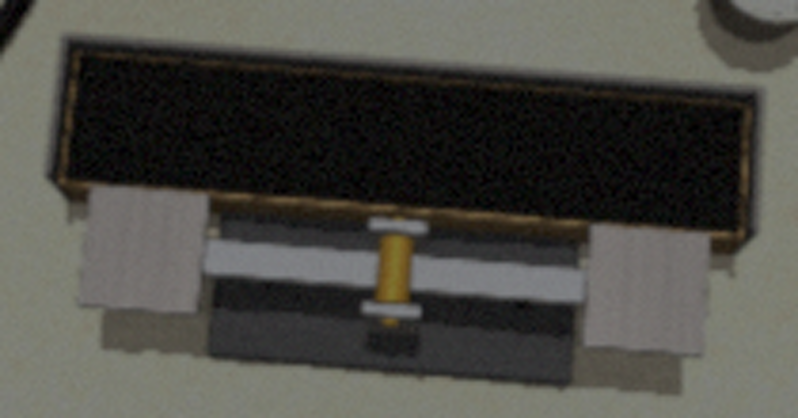

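```bash
python3 - <<'E'
from h import *
im=cv2.cvtColor(cv2.imread('pics/top0.png'),cv2.COLOR_BGR2RGB)
o=np.array([210,180.])
L=np.array([(90,186),(209,193),(200,311),(80,305)])/3.8+o-.4
Rr=np.array([(588,223),(710,233),(703,353),(585,345)])/3.8+o-.4
T=np.array([(80,57),(745,105),(737,237)])/3.8+o-.4
cs=[]
for P in(L,Rr):
    Q=np.array([ray('top',p,72) for p in P]);cs.append(Q.mean(0));print(Q[:,:2].round(1).tolist(),Q.mean(0),[np.linalg.norm(Q[i]-Q[i-1]).round(1) for i in range(4)])
d=cs[0]-cs[1];print('beam',np.linalg.norm(d),np.degrees(np.arctan2(d[1],d[0])),(cs[0]+cs[1])/2)
Q=[ray('top',p,68) for p in T];print(np.round(Q,1),np.linalg.norm(Q[0]-Q[1]))
s=cv2.GaussianBlur(im,(0,0),0.8).astype(float)
m0=((s[...,1]-s[...,2])<6)
for c in[(141,313),(463.5,317)]:
    x,y=map(int,c); m=np.zeros(m0.shape,np.uint8); m[y-20:y+20,x-20:x+20]=m0[y-20:y+20,x-20:x+20]
    m=cv2.morphologyEx(m,cv2.MORPH_OPEN,np.ones((2,2)))
    k=max(cv2.findContours(m,0,2)[0],key=cv2.contourArea);r=cv2.minAreaRect(k);b=cv2.boxPoints(r)
    Q=np.array([ray('top',p,10) for p in b]);print(r,Q.mean(0),[np.linalg.norm(Q[i]-Q[i-1]).round(1) for i in range(4)],[np.degrees(np.arctan2(*(Q[i]-Q[i-1])[1::-1])).round(1) for i in range(4)])
E
```

```text
[[630.7, 145.6], [625.9, 83.7], [563.9, 88.2], [568.1, 149.7]] [597.15699005 116.78807635  72.        ] [np.float64(62.7), np.float64(62.0), np.float64(62.1), np.float64(61.7)]
[[606.4, -112.4], [600.0, -175.2], [537.7, -168.5], [542.9, -108.5]] [ 571.75216615 -141.12514369   72.        ] [np.float64(63.7), np.float64(63.1), np.float64(62.7), np.float64(60.2)]
beam 259.1614055893312 84.37443039643105 [584.4545781  -12.16853367  72.        ]
[[ 701.8  152.7   68. ]
 [ 669.2 -197.8   68. ]
 [ 598.5 -189.8   68. ]] 352.0113473731698
((141.6153564453125, 313.0769348144531), (22.18800926208496, 13.312806129455566), 33.690067291259766) [471.50751268 341.36904895  10.        ] [np.float64(46.6), np.float64(26.2), np.float64(46.8), np.float64(26.1)] [np.float64(56.8), np.float64(-31.9), np.float64(-123.3), np.float64(147.7)]
((463.20770263671875, 317.83843994140625), (14.559161186218262, 22.628095626831055), 52.12501525878906) [ 450.31736134 -314.51014967   10.        ] [np.float64(28.5), np.float64(47.3), np.float64(28.7), np.float64(47.1)] [np.float64(35.2), np.float64(-54.6), np.float64(-145.2), np.float64(125.2)]
```

```bash
python3 - <<'E'
from h import *
for p in [(545,228),(612,238)]: print(ray('scene',p,0))
for P in [(142,608,222),(300,480,222)]: print(proj('scene',P),proj('top',P))
# heights: rays of bottle top
for p,z in [((558,157),200),((558,157),150),((630,143),200),((630,143),250)]: print(p,z,ray('scene',p,z))
save(cv2.resize(get_image('scene')[100:300,440:640],None,fx=3,fy=3),'s1')
E
```

```text
[306.14528296 515.18721605   0.        ]
[324.52251838 662.44981781   0.        ]
[595.71446243 120.57851259] [-109.11425773  539.06381374]
[554.11054687 140.48132188] [ -8.42474441 422.72276572]
(558, 157) 200 [340.59642255 485.49746436 200.        ]
(558, 157) 150 [214.11342624 524.96545674 150.        ]
(630, 143) 200 [224.4009401  666.44805896 200.        ]
(630, 143) 250 [364.93563153 605.09743797 250.        ]
```

View pics/s1.png

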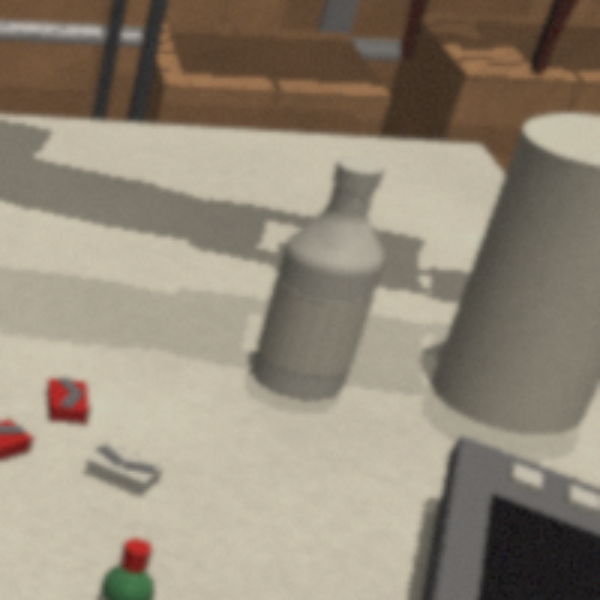

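Emit:
{"method": "arm_command", "body": {
  "increments": [
    [[0, 0, -4], 0],
    [[0, 0, -4], 0],
    [[-1.84, 3.81, 0], 0],
    [[-1.84, 3.81, 0], 0],
    [[-1.84, 3.81, 0], 0],
    [[-1.84, 3.81, 0], 0],
    [[-1.84, 3.81, 0], 0],
    [[-1.84, 3.81, 0], 0],
    [[-1.84, 3.81, 0], 0],
    [[-1.84, 3.81, 0], 0],
    [[-1.84, 3.81, 0], 0],
    [[-1.84, 3.81, 0], 0],
    [[0, 0, 0], 8.5],
    [[0, 0, 0], 8.5],
    [[0, 0, 0], 8.5],
    [[0, 0, 0], 8.5],
    [[0, 0, 0], 8.5],
    [[0, 0, 0], 8.5],
    [[0, 0, 0], 8.5],
    [[0, 0, 0], 8.5]
  ]
}}

```text
t: 2.2
ee_pos: [484.1, 328.9, 302.4]
orientation: [3.129, 0.227, -0.004]
ft_force: [-1.5, -0.1, -0.3]
width: 87.6
```

Emit:
{"method": "arm_command", "body": {
  "increments": [
    [[0, 0, 4], 8.3],
    [[0, 0, 4], 8.3],
    [[0, 0, 4], 8.3],
    [[0, 0, 2], 8.3],
    [[0, 0, 0], 8.3],
    [[0, 0, 0], 0]
  ]
}}

```text
t: 2.8
ee_pos: [484.5, 328.7, 158.0]
orientation: [2.995, -0.936, 0.001]
ft_force: [-0.2, 1.4, 1.4]
width: 88.0
```

```bash
cat >> h.py <<'E'
def pose():
    o=get_obs(); return np.array(o['ee_pos']),np.array(o['orientation'])
def go(t,ang=None):
    p,rv=pose();M=R.from_rotvec(rv).as_matrix()
    yaw=np.degrees(np.arctan2(M[1,0],M[0,0]))
    d=M.T@(np.array(t)-p)/10
    print('tcp',p.round(1),'yaw',yaw.round(1),'tilt',np.degrees(np.arccos(-M[2,2])).round(2),'shift cm',d.round(2),'turn',None if ang is None else round((yaw-ang+180)%360-180,1),'w',round(get_obs()['width'],1),'t',get_obs()['t'])
E
python3 - <<'E'
from h import *
go([471.5,341.4,120],-33.2)
p=pose();im=get_image('wrist');save(im,'w1')
print([proj('wrist',[471.5,341.4,14],p)])
E
```

```text
tcp [484.5 328.7 158. ] yaw -34.7 tilt 0.2 shift cm [-1.8  -0.32  3.79] turn -1.5 w 88.0 t 2.8
[array([293.98484104, 219.04648467])]
```

View pics/w1.png

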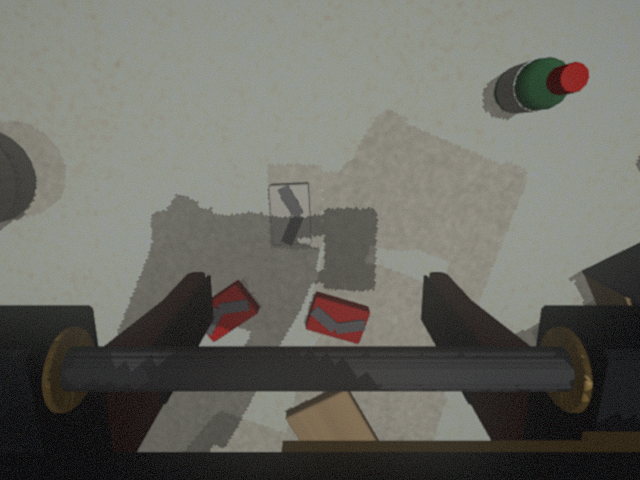

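```bash
python3 - <<'E'
from h import *
im=cv2.imread('pics/w1.png')[160:270,240:350]
cv2.imwrite('pics/w1c.png',cv2.resize(im,None,fx=5,fy=5,interpolation=cv2.INTER_CUBIC))
p=pose()
for px in[(268,183),(309,183),(312,246),(271,246),(290,214.5)]:print(ray('wrist',px,14,p))
E
```

```text
[471.19067223 374.27056083  14.        ]
[496.12244533 357.12962561  14.        ]
[470.52090679 316.20872732  14.        ]
[444.61962366 334.02575893  14.        ]
[470.86223082 345.79804009  14.        ]
```

View pics/w1c.png

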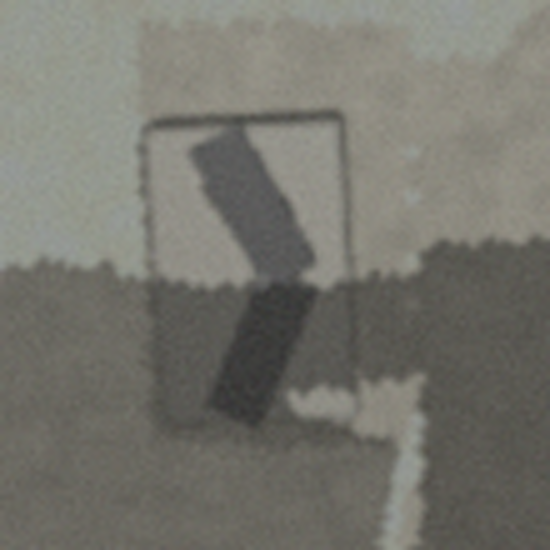

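```bash
python3 - <<'E'
from h import *
go([471,344,4],-33.2)
E
```

```text
tcp [484.4 328.6 158. ] yaw -34.5 tilt 0.21 shift cm [-2.   -0.56 15.4 ] turn -1.3 w 88.0 t 2.85
```

Emit:
{"method": "arm_command", "body": {
  "increments": [
    [[-1.0, -0.3, 3], -1.3],
    [[-1.0, -0.3, 3], 0],
    [[0, 0, 3], 0],
    [[0, 0, 2], 0],
    [[0, 0, 0], 0]
  ]
}}

```text
t: 3.35
ee_pos: [474.8, 347.7, 49.4]
orientation: [-3.016, 0.863, -0.012]
ft_force: [-0.1, -0.7, 0.5]
width: 88.0
```

```bash
python3 - <<'E'
from h import *
go([471,344,4],-33.2)
E
```

```text
tcp [474.8 347.7  49.4] yaw -31.9 tilt 0.51 shift cm [-0.15  0.55  4.54] turn 1.3 w 88.0 t 3.35
```

Emit:
{"method": "arm_command", "body": {
  "increments": [
    [[-0.1, 0.4, 2], 1],
    [[0, 0, 1.6], 0],
    [[0, 0, 0.6], 0],
    [[0, 0, 0], 0],
    [[0, 0, 0], 0]
  ]
}}

```text
t: 3.85
ee_pos: [476.2, 347.6, 10.9]
orientation: [-3.006, 0.874, -0.02]
ft_force: [-0.3, -0.6, -0.1]
width: 87.5
```

```bash
python3 - <<'E'
from h import *
go([471,344,4],-33.2)
E
```

```text
tcp [476.2 347.6  10.9] yaw -32.4 tilt 0.96 shift cm [-0.25  0.59  0.68] turn 0.8 w 87.5 t 3.85
```

Emit:
{"method": "arm_command", "body": {
  "increments": [
    [[-0.3, 0.6, 0.3], 0.8],
    [[0, 0.1, 0.3], 0],
    [[0, 0, 0], 0],
    [[0, 0, 0], 0]
  ]
}}

```text
t: 4.25
ee_pos: [470.6, 343.8, 6.5]
orientation: [-2.997, 0.895, -0.023]
ft_force: [0.6, 0.2, -0.1]
width: 88.0
```

```bash
python3 - <<'E'
from h import *
go([471,344,4],-33.2)
E
```

```text
tcp [470.6 343.8   6.5] yaw -33.3 tilt 1.15 shift cm [ 0.02 -0.04  0.25] turn -0.1 w 88.0 t 4.25
```

Position agrees; lower a touch and close.

Emit:
{"method": "arm_command", "body": {
  "increments": [
    [[0, 0, 0.3], 0],
    [[0, 0, 0], 0],
    [[0, 0, 0], 0]
  ]
}}

```text
t: 4.55
ee_pos: [470.9, 344.0, 3.5]
orientation: [-2.997, 0.895, -0.023]
ft_force: [-1.0, 0.1, -0.5]
width: 88.0
```

Emit:
{"method": "arm_command", "body": {
  "gripper": 0,
  "increments": [
    [[0, 0, 0], 0],
    [[0, 0, 0], 0],
    [[0, 0, 0], 0],
    [[0, 0, 0], 0],
    [[0, 0, 0], 0],
    [[0, 0, 0], 0],
    [[0, 0, 0], 0],
    [[0, 0, 0], 0]
  ]
}}

```text
t: 5.35
ee_pos: [471.0, 344.1, 3.5]
orientation: [-2.996, 0.895, -0.023]
ft_force: [0.3, -1.0, -0.4]
width: 30.1
```

```bash
python3 - <<'E'
from h import *
go([471,344,4],-33.2)
save(get_image('wrist'),'w2')
E
```

```text
tcp [471.  344.1   3.5] yaw -33.3 tilt 1.19 shift cm [ 0.    0.01 -0.05] turn -0.1 w 30.1 t 5.35
```

View pics/w2.png

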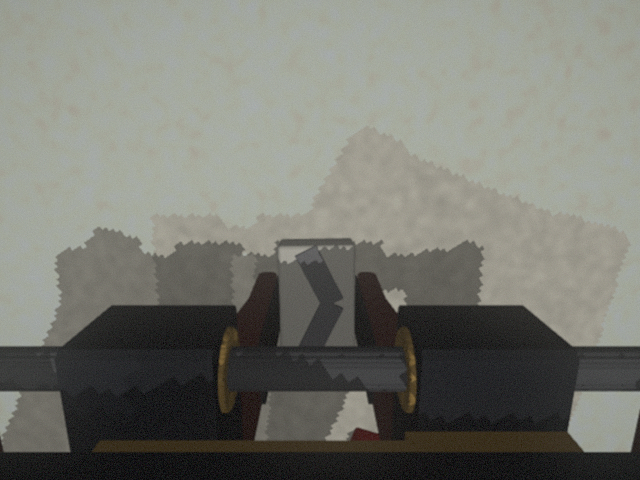

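```bash
python3 - <<'E'
from h import *
p=pose();M=R.from_rotvec(p[1]).as_matrix()
for px in[(316,241),(342,303),(316,246)]: print((M.T@(ray('wrist',px,14,p)-p[0])).round(1))
go([597,116.8,150],-5.6)
E
```

```text
[ -1.3 -26.4 -10.1]
[  9.   -1.2 -10.4]
[ -1.3 -24.4 -10.1]
tcp [471.  344.1   3.5] yaw -33.3 tilt 1.19 shift cm [ 23.15  11.83 -14.63] turn -27.7 w 29.9 t 5.4
```

Emit:
{"method": "arm_command", "body": {
  "increments": [
    [[0, 0, -2], 0],
    [[0, 0, -4], 0],
    [[0, 0, -4], 0],
    [[0, 0, -4], 0],
    [[2, 1, 0], 0],
    [[3, 1.5, 0], 0],
    [[3, 1.5, 0], 0],
    [[3, 1.5, 0], 0],
    [[3, 1.5, 0], 0],
    [[3, 1.5, 0], 0],
    [[3, 1.5, 0], 0],
    [[2, 1, 0], 0],
    [[0, 0, 0], -7],
    [[0, 0, 0], -7],
    [[0, 0, 0], -7],
    [[0, 0, 0], -6],
    [[0, 0, 0], 0]
  ]
}}

```text
t: 7.1
ee_pos: [595.5, 120.1, 148.4]
orientation: [-3.13, 0.142, -0.026]
ft_force: [0.3, -0.1, 0.2]
width: 30.0
```

```bash
python3 - <<'E'
from h import *
go([597,116.8,150],-5.6)
p=pose();save(get_image('wrist'),'w3')
E
```

```text
tcp [595.5 120.1 148.4] yaw -5.2 tilt 1.06 shift cm [ 0.18  0.31 -0.16] turn 0.4 w 30.0 t 7.1
```

View pics/w3.png

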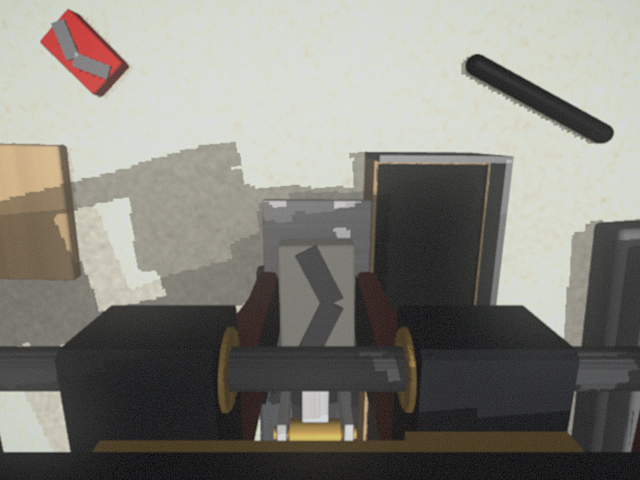

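```bash
python3 - <<'E'
from h import *
p=pose()
a,b=ray('wrist',(263,200),72,p),ray('wrist',(370.5,200),72,p);print(a,b,np.linalg.norm(a-b),np.degrees(np.arctan2(*(b-a)[1::-1])))
n=np.array([np.cos(np.radians(84.4)),np.sin(np.radians(84.4)),0]);print((a+b)/2-31*n)
go([596.5,115,88],-5.6)
E
```

```text
[567.3135363  152.72645804  72.        ] [629.59923586 146.71737034  72.        ] 62.57489516717028 -5.510624397787859
[595.43131619 118.86986479  72.        ]
tcp [595.5 120.1 148.4] yaw -5.4 tilt 1.06 shift cm [0.05 0.55 6.04] turn 0.2 w 30.4 t 7.15
```

Emit:
{"method": "arm_command", "body": {
  "increments": [
    [[0.05, 0.3, 2.5], 0.2],
    [[0, 0.1, 2], 0],
    [[0, 0, 0.8], 0],
    [[0, 0, 0], 0],
    [[0, 0, 0], 0]
  ]
}}

```text
t: 7.65
ee_pos: [597.3, 117.0, 95.1]
orientation: [-3.128, 0.17, -0.029]
ft_force: [-0.5, 0.1, -0.4]
width: 29.4
```

```bash
python3 - <<'E'
from h import *
go([596.2,116,77],-5.6)
E
```

```text
tcp [597.3 117.   95.1] yaw -6.2 tilt 1.17 shift cm [-0.13  0.13  1.81] turn -0.6 w 29.4 t 7.65
```

Emit:
{"method": "arm_command", "body": {
  "increments": [
    [[-0.1, 0.1, 1], -0.6],
    [[0, 0, 0.7], 0],
    [[0, 0, 0], 0],
    [[0, 0, 0], 0]
  ]
}}

```text
t: 8.05
ee_pos: [597.7, 116.6, 78.7]
orientation: [-3.128, 0.154, -0.034]
ft_force: [0.1, 0.4, -0.4]
width: 29.6
```

```bash
python3 - <<'E'
from h import *
go([596.2,116,77],-5.6)
print(get_obs()['ft_force'])
E
```

```text
tcp [597.7 116.6  78.7] yaw -5.6 tilt 1.35 shift cm [-0.15  0.07  0.16] turn -0.0 w 29.6 t 8.05
[ 0.12396596  0.38494934 -0.43651337]
```

Emit:
{"method": "arm_command", "body": {
  "increments": [
    [[-0.15, 0.05, 0.2], 0],
    [[0, 0, 0], 0]
  ]
}}

```text
t: 8.25
ee_pos: [596.3, 116.2, 76.8]
orientation: [-3.128, 0.154, -0.034]
ft_force: [0.7, -0.7, -0.5]
width: 30.0
```

Emit:
{"method": "arm_command", "body": {
  "gripper": 0.65,
  "increments": [
    [[0, 0, 0], 0],
    [[0, 0, 0], 0],
    [[0, 0, 0], 0],
    [[0, 0, 0], 0],
    [[0, 0, 0], 0]
  ]
}}

```text
t: 8.75
ee_pos: [597.1, 116.4, 77.7]
orientation: [-3.127, 0.154, -0.037]
ft_force: [-0.1, -1.1, 0.9]
width: 56.8
```

Emit:
{"method": "arm_command", "body": {
  "increments": [
    [[0, 0, -1], 0],
    [[0, 0, -3], 0],
    [[0, 0, -4], 0],
    [[0, 0, -4], 0]
  ]
}}

```text
t: 9.15
ee_pos: [590.3, 114.6, 196.8]
orientation: [-3.13, 0.154, -0.018]
ft_force: [0.8, 0.1, -0.2]
width: 57.2
```

```bash
python3 - <<'E'
from h import *
go([450.3,-314.5,150],35.3)
save(get_image('wrist'),'w4');im=get_image('top');save(im,'t4');save(cv2.resize(im[180:290,210:420],None,fx=3.8,fy=3.8,interpolation=cv2.INTER_CUBIC),'t4c')
E
```

```text
tcp [590.3 114.6 196.8] yaw -5.6 tilt 0.8 shift cm [-9.76 44.11  4.21] turn -40.9 w 57.2 t 9.15
```

View pics/w4.png

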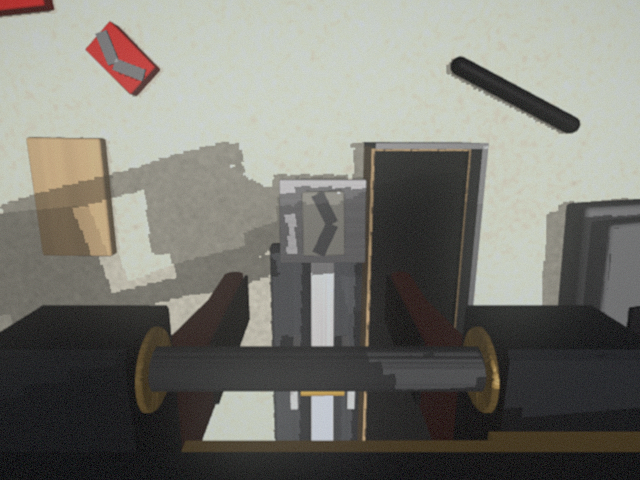

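View pics/t4c.png

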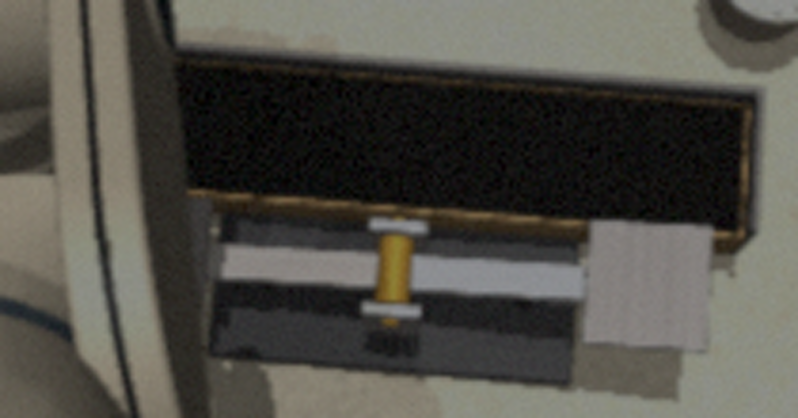

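Emit:
{"method": "arm_command", "body": {
  "gripper": 0.8,
  "increments": [
    [[-0.98, 4.4, 0], 0],
    [[-0.98, 4.4, 0], 0],
    [[-0.98, 4.4, 0], 0],
    [[-0.98, 4.4, 0], 0],
    [[-0.98, 4.4, 0], 0],
    [[-0.98, 4.4, 0], 0],
    [[-0.98, 4.4, 0], 0],
    [[-0.98, 4.4, 0], 0],
    [[-0.98, 4.4, 0], 0],
    [[-0.98, 4.4, 0], 0],
    [[0, 0, 1], -8.2],
    [[0, 0, 1], -8.2],
    [[0, 0, 1], -8.2],
    [[0, 0, 1], -8.2],
    [[0, 0, 0], -8.1],
    [[0, 0, 0], 0]
  ]
}}

```text
t: 10.85
ee_pos: [449.2, -329.6, 155.4]
orientation: [2.978, 0.991, 0.053]
ft_force: [0.4, 0.1, 0.7]
width: 70.2
```

```bash
python3 - <<'E'
from h import *
go([450.3,-314.5,150],35.3)
p=pose();im=get_image('wrist');save(im,'w5')
c=proj('wrist',[450,-314.5,14],p);print(c);x,y=map(int,c)
save(cv2.resize(im[y-60:y+60,x-60:x+60],None,fx=5,fy=5,interpolation=cv2.INTER_CUBIC),'w5c');print(x-60,y-60)
im=get_image('top');save(cv2.resize(im[180:290,210:420],None,fx=3.8,fy=3.8,interpolation=cv2.INTER_CUBIC),'t5c')
E
```

```text
tcp [ 449.2 -329.6  155.4] yaw 36.8 tilt 1.93 shift cm [ 0.97 -1.15  0.56] turn 1.5 w 70.2 t 10.85
[324.91816698 208.39794799]
264 148
```

View pics/w5c.png

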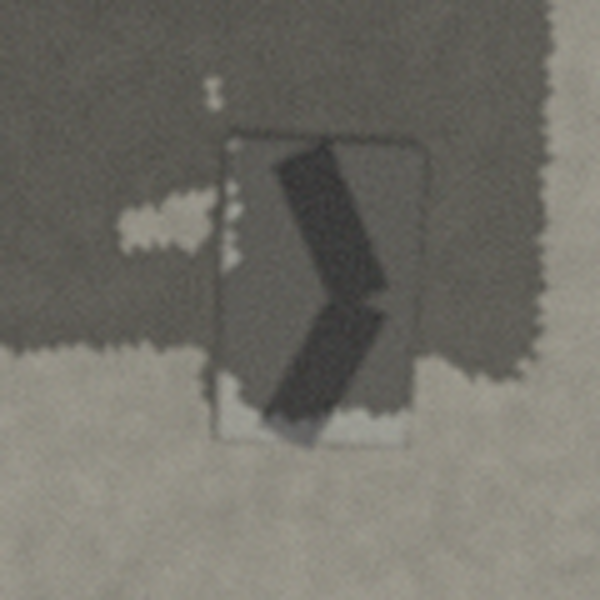

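View pics/t5c.png

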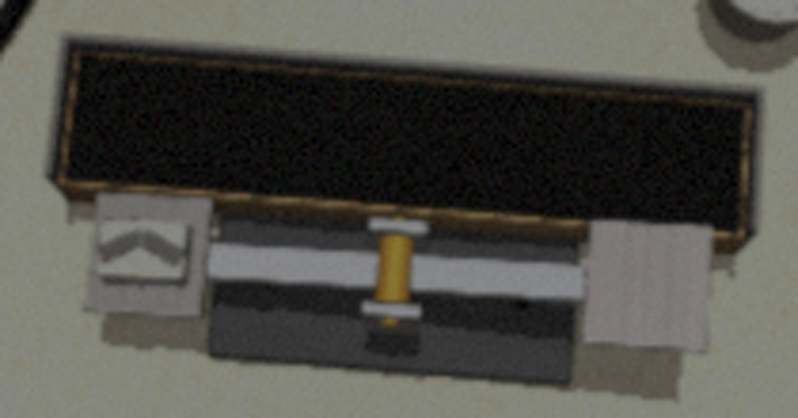

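```bash
python3 - <<'E'
from h import *
p=pose();c=ray('wrist',(327.8,206.2),14,p);print(c)
go([c[0],c[1],20],35)
E
```

```text
[ 451.02563524 -311.89421896   14.        ]
tcp [ 449.4 -329.5  155.7] yaw 36.5 tilt 1.95 shift cm [ 0.76 -1.49 13.58] turn 1.5 w 70.3 t 10.95
```

Emit:
{"method": "arm_command", "body": {
  "gripper": 1,
  "increments": [
    [[0.4, -0.7, 3], 1.5],
    [[0.3, -0.7, 3], 0],
    [[0, 0, 3], 0],
    [[0, 0, 2], 0],
    [[0, 0, 0], 0]
  ]
}}

```text
t: 11.45
ee_pos: [453.4, -314.5, 45.6]
orientation: [2.996, 0.915, 0.061]
ft_force: [-0.6, -0.2, 0.8]
width: 87.9
```

```bash
python3 - <<'E'
from h import *
go([451,-312.2,4],35.2)
E
```

```text
tcp [ 453.4 -314.5   45.6] yaw 34.0 tilt 2.26 shift cm [-0.22 -0.4   4.15] turn -1.2 w 87.9 t 11.45
```

Emit:
{"method": "arm_command", "body": {
  "increments": [
    [[-0.2, -0.4, 1.5], -1],
    [[-0.1, 0, 1.5], 0],
    [[0, 0, 0.4], 0],
    [[0, 0, 0], 0],
    [[0, 0, 0], 0]
  ]
}}

```text
t: 11.95
ee_pos: [452.7, -314.6, 13.7]
orientation: [2.987, 0.928, 0.065]
ft_force: [0.3, 0.0, -0.2]
width: 87.7
```

```bash
python3 - <<'E'
from h import *
go([451,-312.2,4],35.2)
E
```

```text
tcp [ 452.7 -314.6   13.7] yaw 34.6 tilt 2.5 shift cm [-0.04 -0.32  0.96] turn -0.6 w 87.7 t 11.95
```

Emit:
{"method": "arm_command", "body": {
  "increments": [
    [[-0.05, -0.4, 0.5], -0.5],
    [[0, 0, 0.3], 0],
    [[0, 0, 0], 0],
    [[0, 0, 0], 0]
  ]
}}

```text
t: 12.35
ee_pos: [451.3, -312.2, 6.7]
orientation: [2.981, 0.941, 0.068]
ft_force: [0.5, -0.3, -0.0]
width: 87.7
```

```bash
python3 - <<'E'
from h import *
go([451,-312.2,4],35.2)
E
```

```text
tcp [ 451.3 -312.2    6.7] yaw 35.1 tilt 2.64 shift cm [-0.03 -0.02  0.27] turn -0.1 w 87.7 t 12.35
```

Emit:
{"method": "arm_command", "body": {
  "increments": [
    [[0, 0, 0.3], 0],
    [[0, 0, 0], 0],
    [[0, 0, 0], 0]
  ]
}}

```text
t: 12.65
ee_pos: [451.6, -312.3, 3.6]
orientation: [2.98, 0.94, 0.068]
ft_force: [-1.2, 0.0, -0.7]
width: 87.7
```

Emit:
{"method": "arm_command", "body": {
  "gripper": 0,
  "increments": [
    [[0, 0, 0], 0],
    [[0, 0, 0], 0],
    [[0, 0, 0], 0],
    [[0, 0, 0], 0],
    [[0, 0, 0], 0],
    [[0, 0, 0], 0],
    [[0, 0, 0], 0],
    [[0, 0, 0], 0]
  ]
}}

```text
t: 13.45
ee_pos: [451.6, -312.4, 3.7]
orientation: [2.98, 0.94, 0.068]
ft_force: [-0.4, 0.8, -0.3]
width: 30.0
```

Emit:
{"method": "arm_command", "body": {
  "increments": [
    [[0, 0, -2], 0],
    [[0, 0, -4], 0],
    [[0, 0, -4], 0],
    [[0, 0, -4], 0],
    [[0, 0, 0], 0]
  ]
}}

```text
t: 13.95
ee_pos: [443.8, -311.2, 146.3]
orientation: [2.985, 0.942, 0.063]
ft_force: [-0.2, -0.5, -1.0]
width: 29.6
```

```bash
python3 - <<'E'
from h import *
go([571,-141,150],-5.6)
M=R.from_rotvec(pose()[1]).as_matrix();print(M.round(3))
save(get_image('wrist'),'w6')
E
```

```text
tcp [ 443.8 -311.2  146.3] yaw 35.0 tilt 2.41 shift cm [20.19 -6.64  0.19] turn 40.6 w 29.6 t 13.95
[[ 0.818  0.573  0.042]
 [ 0.574 -0.819  0.001]
 [ 0.035  0.023 -0.999]]
```

View pics/w6.png

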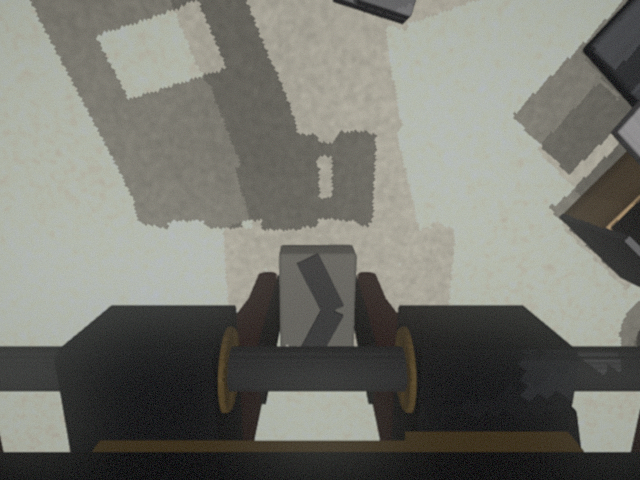

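Emit:
{"method": "arm_command", "body": {
  "increments": [
    [[2, -0.66, -0.5], 0],
    [[3, -1, 0], 0],
    [[3, -1, 0], 0],
    [[3, -1, 0], 0],
    [[3, -1, 0], 0],
    [[3, -1, 0], 0],
    [[3, -1, 0], 0],
    [[0, 0, 0], 8.1],
    [[0, 0, 0], 8.1],
    [[0, 0, 0], 8.1],
    [[0, 0, 0], 8.1],
    [[0, 0, 0], 8.1],
    [[0, 0, 0], 0]
  ]
}}

```text
t: 15.3
ee_pos: [561.0, -129.0, 131.7]
orientation: [-3.121, 0.192, -0.011]
ft_force: [0.3, -0.1, -0.3]
width: 29.5
```

```bash
python3 - <<'E'
from h import *
go([571,-141,130],-5.6)
M=R.from_rotvec(pose()[1]).as_matrix();print(M.round(3))
save(get_image('wrist'),'w7')
E
```

```text
tcp [ 561.  -129.   131.7] yaw -7.0 tilt 0.92 shift cm [1.14 1.07 0.17] turn -1.4 w 29.5 t 15.3
[[ 0.992 -0.122  0.008]
 [-0.123 -0.992  0.014]
 [ 0.006 -0.015 -1.   ]]
```

View pics/w7.png

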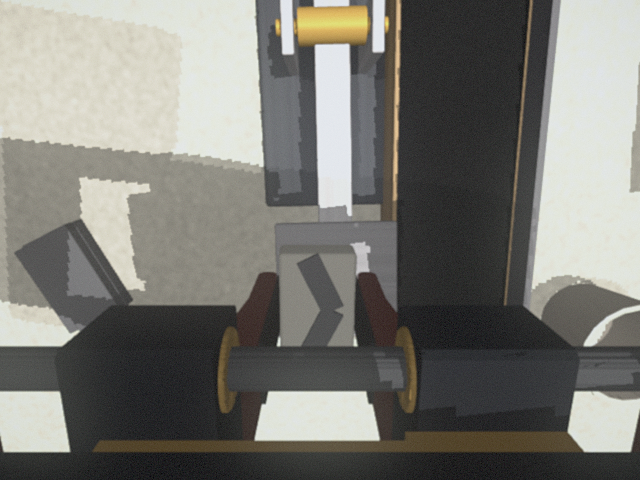

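```bash
python3 - <<'E'
from h import *
p=pose()
a,b=ray('wrist',(275,223),83,p),ray('wrist',(397,222),83,p);print(a,b,np.linalg.norm(a-b),np.degrees(np.arctan2(*(b-a)[1::-1])))
n=np.array([np.cos(np.radians(84.4)),np.sin(np.radians(84.4)),0]);print((a+b)/2-31*n)
go([571,-139.5,100],-5.6)
E
```

```text
[ 540.93537199 -104.39758924   83.        ] [ 604.18189445 -111.48808343   83.        ] 63.64273493716132 -6.3966539833148035
[ 569.53356333 -138.79488573   83.        ]
tcp [ 560.7 -128.9  131.6] yaw -6.8 tilt 0.91 shift cm [1.12 0.97 3.15] turn -1.2 w 29.8 t 15.35
```

Emit:
{"method": "arm_command", "body": {
  "increments": [
    [[0.5, 0.5, 1], -1.2],
    [[0.4, 0.5, 1], 0],
    [[0, 0, 1], 0],
    [[0, 0, 0], 0],
    [[0, 0, 0], 0]
  ]
}}

```text
t: 15.85
ee_pos: [567.1, -139.3, 96.7]
orientation: [-3.123, 0.135, -0.003]
ft_force: [0.5, 0.2, -0.6]
width: 29.8
```

```bash
python3 - <<'E'
from h import *
go([570.5,-140.5,80],-5.6)
E
```

```text
tcp [ 567.1 -139.3   96.7] yaw -4.9 tilt 0.9 shift cm [0.34 0.11 1.66] turn 0.7 w 29.8 t 15.85
```

Emit:
{"method": "arm_command", "body": {
  "increments": [
    [[0.35, 0.1, 0.6], 0.7],
    [[0, 0, 0.5], 0],
    [[0, 0, 0.5], 0],
    [[0, 0, 0], 0],
    [[0, 0, 0], 0]
  ]
}}

```text
t: 16.35
ee_pos: [571.4, -140.4, 80.1]
orientation: [-3.123, 0.154, -0.005]
ft_force: [1.8, -0.5, -1.1]
width: 29.6
```

```bash
python3 - <<'E'
from h import *
go([570.5,-140.5,80],-5.6);print(get_obs()['ft_force'])
save(get_image('wrist'),'w8')
E
```

```text
tcp [ 571.4 -140.4   80.1] yaw -5.7 tilt 0.89 shift cm [-0.08  0.02  0.01] turn -0.1 w 29.6 t 16.35
[ 1.80476293 -0.54171289 -1.09913558]
```

View pics/w8.png

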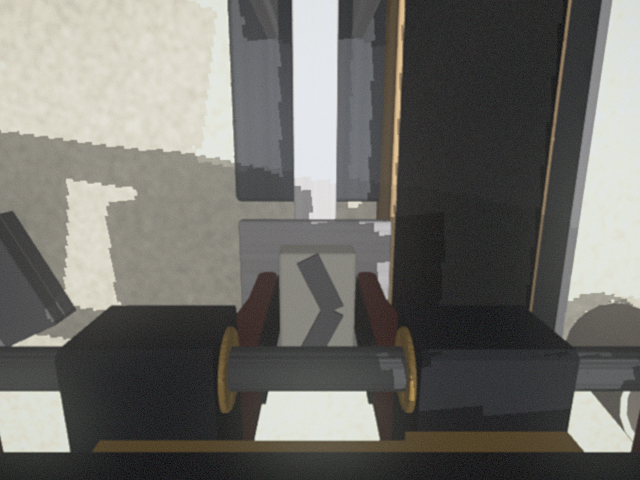

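Emit:
{"method": "arm_command", "body": {
  "gripper": 0.65,
  "increments": [
    [[0, 0, 0], 0],
    [[0, 0, 0], 0],
    [[0, 0, 0], 0],
    [[0, 0, 0], 0],
    [[0, 0, 0], 0]
  ]
}}

```text
t: 16.9
ee_pos: [572.0, -140.4, 81.1]
orientation: [-3.123, 0.154, -0.008]
ft_force: [0.4, 0.2, 0.4]
width: 56.9
```

Emit:
{"method": "arm_command", "body": {
  "increments": [
    [[0, 0, -1], 0],
    [[0, 0, -2], 0],
    [[0, 0, -4], 0],
    [[0, 0, -4], 0],
    [[0, 0, -2], 0],
    [[-3, 3, 0], 0],
    [[-3, 3, 0], 0],
    [[-3, 3, 0], 0],
    [[-3, 3, 0], 0],
    [[0, 0, 0], 0],
    [[0, 0, 0], 0],
    [[0, 0, 0], 0],
    [[0, 0, 0], 0],
    [[0, 0, 0], 0],
    [[0, 0, 0], 0]
  ]
}}

```text
t: 18.4
ee_pos: [440.2, -252.2, 223.2]
orientation: [-3.128, 0.146, -0.023]
ft_force: [-0.2, 0.5, 0.1]
width: 56.9
```

```bash
python3 - <<'E'
from h import *
go([596,117,150],-5.6)
im=get_image('top');save(cv2.resize(im[180:290,210:420],None,fx=3.8,fy=3.8,interpolation=cv2.INTER_CUBIC),'t9c')
im=get_image('scene');save(cv2.resize(im[200:330,200:410],None,fx=3.8,fy=3.8,interpolation=cv2.INTER_CUBIC),'s9c')
E
```

```text
tcp [ 440.2 -252.2  223.2] yaw -5.3 tilt 1.04 shift cm [ 11.96 -38.13   7.91] turn 0.3 w 56.9 t 18.4
```

View pics/t9c.png

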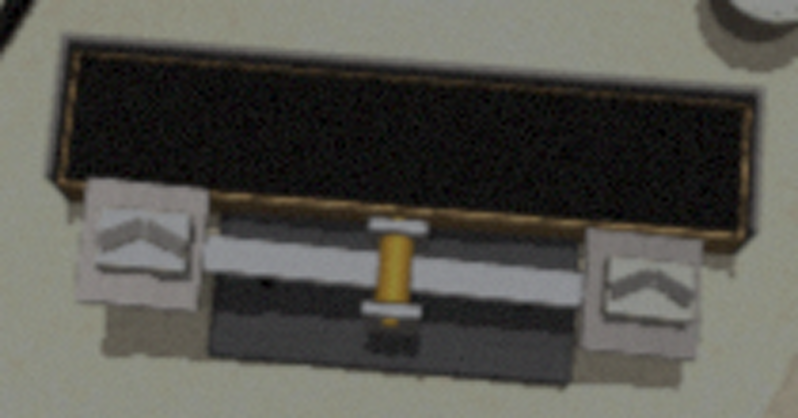

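View pics/s9c.png

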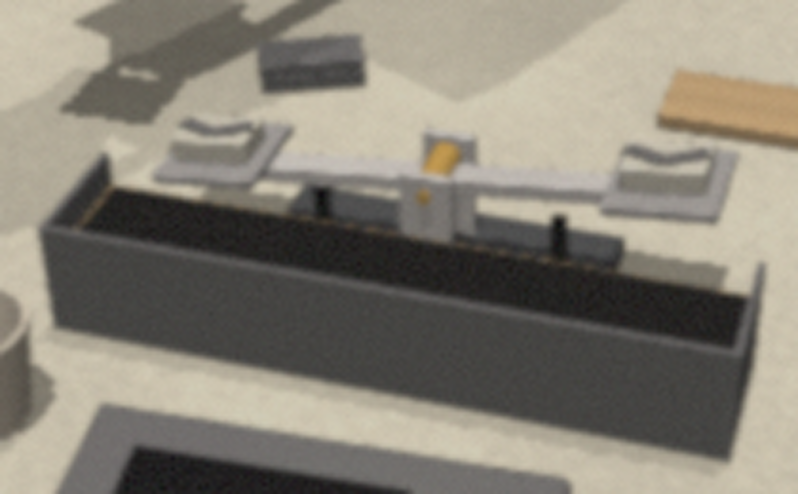

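Emit:
{"method": "arm_command", "body": {
  "increments": [
    [[0, 0, 0], 0],
    [[0, 0, 0], 0],
    [[0, 0, 0], 0],
    [[0, 0, 0], 0],
    [[0, 0, 0], 0],
    [[0, 0, 0], 0],
    [[0, 0, 0], 0],
    [[0, 0, 0], 0],
    [[0, 0, 0], 0],
    [[0, 0, 0], 0]
  ]
}}

```text
t: 19.5
ee_pos: [440.2, -252.0, 222.8]
orientation: [-3.127, 0.146, -0.022]
ft_force: [-0.7, -0.2, 0.5]
width: 57.0
```

```bash
python3 - <<'E'
from h import *
im=get_image('top');save(cv2.resize(im[180:290,210:420],None,fx=3.8,fy=3.8,interpolation=cv2.INTER_CUBIC),'t10c')
a=cv2.imread('pics/t9c.png').astype(int);b=cv2.imread('pics/t10c.png').astype(int);print(np.abs(a-b).mean(), np.abs(a-b).max())
# expected pixel of pan far corners for tilts
n=np.radians(84.4);ey=np.array([np.cos(n),np.sin(n),0]);ex=np.array([np.sin(n),-np.cos(n),0]);c=np.array([584,-11.8,0])
for th in(0.11,0.,-0.11):
  o=[]
  for s in(1,-1):
    for x,y in((32,161*s),(32,99*s)):
      P=c+ex*x+ey*(y*np.cos(th)+6*np.sin(th))+np.array([0,0,66-y*np.sin(th)+6*np.cos(th)])
      o.append(((proj('top',P)+.4-[210,180])*3.8).round(0).tolist())
  print(th,o)
E
```

```text
2.45959595959596 25
0.11 [[97.0, 192.0], [211.0, 198.0], [713.0, 226.0], [590.0, 219.0]]
0.0 [[91.0, 184.0], [209.0, 194.0], [710.0, 233.0], [590.0, 223.0]]
-0.11 [[88.0, 177.0], [209.0, 189.0], [703.0, 239.0], [588.0, 228.0]]
```

View pics/t10c.png

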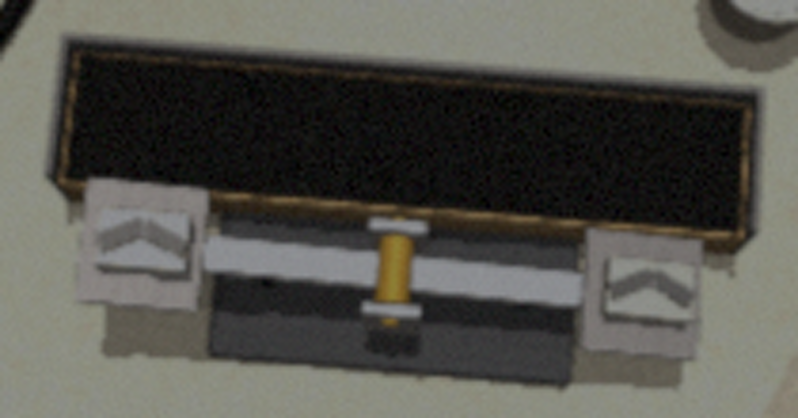

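```bash
python3 - <<'E'
from h import *
n=np.radians(84.4);ey=np.array([np.cos(n),np.sin(n),0]);ex=np.array([np.sin(n),-np.cos(n),0]);c=np.array([584,-11.8,0])
th=-.11
for s,px in((1,(143,239)),(-1,(650,286))):
  up=np.array([0,0,1.])*np.cos(th)+ey*np.sin(th)
  C=c+ey*(130*s*np.cos(th)+6*np.sin(th))+np.array([0,0,66-130*s*np.sin(th)+6*np.cos(th)])
  T=C+14*up; r=ray('top',np.array(px)/3.8+[210,180]-.4,T[2]); d=r-T; print(C,r,'dx',d@ex,'dy',d@ey)
E
sed -n 1,1p /dev/null
```

```text
[596.54483047 116.14207836  86.2349157 ] [596.39704849 113.52912775 100.15030107] dx 0.10790263000734711 dy -1.0780048280606107
[ 571.32661972 -141.05313084   57.69255748] [ 572.88079784 -143.03658507   71.60794285] dx 1.7403118718395827 dy -0.28543057839059954
```

```bash
python3 - <<'E'
from h import *
go([572.3,-141.3,62],-5.6)
E
```

```text
tcp [ 440.1 -252.   222.8] yaw -5.3 tilt 1.02 shift cm [ 11.91 -12.06  16.38] turn 0.3 w 56.9 t 19.55
```

Emit:
{"method": "arm_command", "body": {
  "increments": [
    [[3, -3, 0], 0],
    [[3, -3, 0], 0],
    [[3, -3, 0], 0],
    [[2.6, -2.7, 0], 0.3],
    [[0, 0, 3], 0],
    [[0, 0, 3], 0],
    [[0, 0, 2], 0],
    [[0, 0, 1], 0],
    [[0, 0, 0], 0]
  ]
}}

```text
t: 20.45
ee_pos: [575.5, -141.6, 134.1]
orientation: [-3.128, 0.156, -0.03]
ft_force: [0.6, -0.1, -0.3]
width: 57.0
```

```bash
python3 - <<'E'
from h import *
go([572.3,-141.3,62],-5.6)
p=pose();save(get_image('wrist'),'w11')
E
```

```text
tcp [ 575.5 -141.6  134.1] yaw -5.7 tilt 1.23 shift cm [-0.45  0.08  7.21] turn -0.1 w 57.0 t 20.45
```

View pics/w11.png

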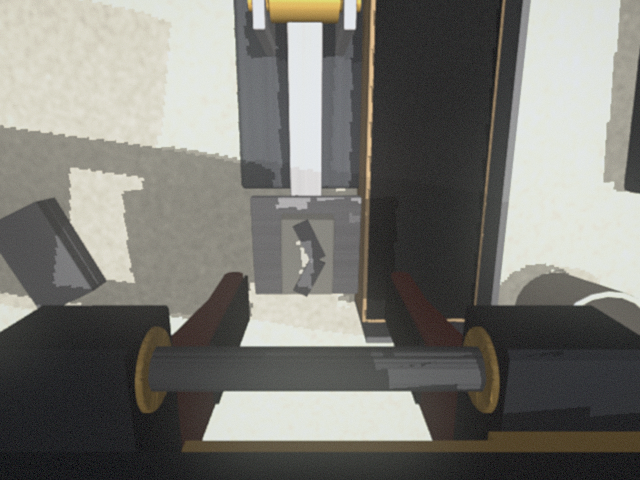

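```bash
python3 - <<'E'
from h import *
p=pose();c=ray('wrist',(307,257.5),72,p);print(c);go([c[0],c[1],62.5],-5.6)
E
```

```text
[ 570.32843419 -142.27475265   72.        ]
tcp [ 575.8 -141.8  134.9] yaw -5.7 tilt 1.27 shift cm [-0.68  0.18  7.23] turn -0.1 w 57.2 t 20.5
```

Emit:
{"method": "arm_command", "body": {
  "increments": [
    [[-0.5, 0.1, 2], 0],
    [[0, 0, 2], 0],
    [[0, 0, 1], 0],
    [[0, 0, 0], 0],
    [[0, 0, 0], 0]
  ]
}}

```text
t: 21.0
ee_pos: [576.0, -144.0, 89.8]
orientation: [-3.13, 0.159, -0.047]
ft_force: [-0.8, 0.5, 1.0]
width: 56.8
```

```bash
python3 - <<'E'
from h import *
go([571.3,-141.5,62.5],-5.6)
E
```

```text
tcp [ 576.  -144.    89.8] yaw -5.8 tilt 1.77 shift cm [-0.57 -0.17  2.71] turn -0.2 w 56.8 t 21.0
```

Emit:
{"method": "arm_command", "body": {
  "increments": [
    [[-0.6, -0.2, 1], 0],
    [[-0.1, 0, 1], 0],
    [[0, 0, 0.2], 0],
    [[0, 0, 0], 0],
    [[0, 0, 0], 0]
  ]
}}

```text
t: 21.5
ee_pos: [570.7, -141.3, 68.1]
orientation: [-3.131, 0.159, -0.052]
ft_force: [-0.2, 0.0, 0.2]
width: 57.0
```

```bash
python3 - <<'E'
from h import *
go([571.3,-141.5,62.5],-5.6)
E
```

```text
tcp [ 570.7 -141.3   68.1] yaw -5.8 tilt 1.95 shift cm [0.05 0.02 0.56] turn -0.2 w 57.0 t 21.5
```

Emit:
{"method": "arm_command", "body": {
  "increments": [
    [[0, 0, 0.4], 0],
    [[0, 0, 0], 0],
    [[0, 0, 0], 0]
  ]
}}

```text
t: 21.8
ee_pos: [571.3, -141.4, 64.1]
orientation: [-3.131, 0.159, -0.054]
ft_force: [0.1, -0.3, -0.7]
width: 57.2
```

Emit:
{"method": "arm_command", "body": {
  "gripper": 0,
  "increments": [
    [[0, 0, 0], 0],
    [[0, 0, 0], 0],
    [[0, 0, 0], 0],
    [[0, 0, 0], 0],
    [[0, 0, 0], 0],
    [[0, 0, 0], 0]
  ]
}}

```text
t: 22.4
ee_pos: [571.5, -141.4, 64.4]
orientation: [-3.131, 0.159, -0.054]
ft_force: [0.5, -0.2, 0.1]
width: 29.6
```

Emit:
{"method": "arm_command", "body": {
  "increments": [
    [[0, 0, -0.5], 0],
    [[0, 0, -0.5], 0],
    [[0, 0, -1], 0],
    [[0, 0, -1], 0],
    [[0, 0, -2], 0],
    [[0, 0, 0], 0]
  ]
}}

```text
t: 23.0
ee_pos: [569.9, -141.7, 118.6]
orientation: [-3.131, 0.159, -0.056]
ft_force: [0.7, 0.2, -1.5]
width: 29.8
```

```bash
python3 - <<'E'
from h import *
n=np.radians(84.4);ex=np.array([np.sin(n),-np.cos(n),0])
t=np.array([571.,-141.5,100])+72*ex;print(t);go(t,-5.6)
save(get_image('wrist'),'w12')
E
```

```text
[ 642.6563728  -148.52596878  100.        ]
tcp [ 569.9 -141.7  118.6] yaw -5.8 tilt 2.06 shift cm [ 7.23 -0.04  2.12] turn -0.2 w 29.8 t 23.0
```

View pics/w12.png

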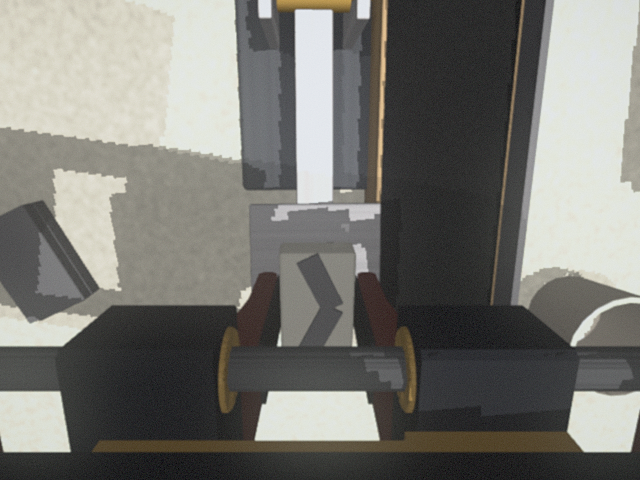

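```bash
python3 - <<'E'
from h import *
n=np.radians(84.4);ey=np.array([np.cos(n),np.sin(n),0]);ex=np.array([np.sin(n),-np.cos(n),0]);c=np.array([584,-11.8,0])
p=pose()
for px in[(518,100),(492,303),(382,100),(545,100)]:
  for z in(47,68): r=ray('wrist',px,z,p)-c;print(px,z,round(r@ex,1),round(r@ey,1))
E
```

```text
(518, 100) 47 109.0 -46.1
(518, 100) 68 98.4 -47.8
(492, 303) 47 106.2 -164.4
(492, 303) 68 95.9 -155.5
(382, 100) 47 34.5 -46.0
(382, 100) 68 30.7 -47.8
(545, 100) 47 124.0 -46.1
(545, 100) 68 112.1 -47.9
```

Emit:
{"method": "arm_command", "body": {
  "increments": [
    [[2, -1.5, 0], 0],
    [[2.6, -2, 0], 0],
    [[2.6, -2, 0], 0],
    [[0, 0, 1], 0],
    [[0, 0, 1], 0],
    [[0, 0, 0], 0],
    [[0, 0, 0], 0]
  ]
}}

```text
t: 23.75
ee_pos: [643.8, -92.9, 94.3]
orientation: [-3.13, 0.162, -0.04]
ft_force: [-0.4, -0.5, -0.9]
width: 29.8
```

```bash
cat > b.py <<'E'
from h import *
n=np.radians(84.4);ey=np.array([np.cos(n),np.sin(n),0]);ex=np.array([np.sin(n),-np.cos(n),0]);c=np.array([584,-11.8,0])
p=pose();print('bal x,y',(p[0]-c)@ex,(p[0]-c)@ey)
t=c+72*ex+ey*((p[0]-c)@ey);go([t[0],t[1],54],-5.6)
E
python3 b.py
```

```text
bal x,y 67.44094133934527 -74.92260350851693
tcp [643.8 -92.9  94.3] yaw -5.9 tilt 1.51 shift cm [0.35 0.03 4.04] turn -0.3 w 29.8 t 23.75
```

Emit:
{"method": "arm_command", "body": {
  "increments": [
    [[0.35, 0, 1.5], -0.3],
    [[0, 0, 1.2], 0],
    [[0, 0, 0.3], 0],
    [[0, 0, 0], 0],
    [[0, 0, 0], 0]
  ]
}}

```text
t: 24.25
ee_pos: [646.2, -94.7, 61.0]
orientation: [-3.131, 0.156, -0.036]
ft_force: [0.6, -0.2, -1.1]
width: 30.2
```

```bash
python3 b.py
```

```text
bal x,y 70.03365762539525 -76.45864273588151
tcp [646.2 -94.7  61. ] yaw -5.7 tilt 1.38 shift cm [0.18 0.01 0.71] turn -0.1 w 30.2 t 24.25
```

Emit:
{"method": "arm_command", "body": {
  "increments": [
    [[0.15, 0, 0.5], 0],
    [[0, 0, 0], 0],
    [[0, 0, 0], 0]
  ]
}}

```text
t: 24.55
ee_pos: [648.8, -95.0, 56.8]
orientation: [-3.131, 0.156, -0.039]
ft_force: [0.7, -0.4, -0.9]
width: 29.0
```

```bash
python3 b.py; python3 -c "
from h import *
print(get_obs()['ft_force'])"
```

```text
bal x,y 72.64132238936038 -76.46305820195327
tcp [648.8 -95.   56.8] yaw -5.7 tilt 1.49 shift cm [-0.07  0.    0.28] turn -0.1 w 29.0 t 24.55
[ 0.69588589 -0.39957763 -0.89224754]
```

Emit:
{"method": "arm_command", "body": {
  "increments": [
    [[-0.1, 0, 0.15], 0],
    [[0, 0, 0], 0]
  ]
}}

```text
t: 24.75
ee_pos: [648.8, -94.9, 56.2]
orientation: [-3.131, 0.156, -0.043]
ft_force: [-1.5, -0.5, 0.5]
width: 29.6
```

Emit:
{"method": "arm_command", "body": {
  "gripper": 0.43,
  "increments": [
    [[0, 0, 0], 0],
    [[0, 0, 0], 0],
    [[0, 0, 0], 0],
    [[0, 0, 0], 0]
  ]
}}

```text
t: 25.15
ee_pos: [648.5, -94.9, 56.2]
orientation: [-3.131, 0.156, -0.042]
ft_force: [0.3, 0.1, 0.5]
width: 37.8
```

Emit:
{"method": "arm_command", "body": {
  "increments": [
    [[0, 0, -1], 0],
    [[0, 0, -2], 0],
    [[0, 0, -4], 0],
    [[0, 0, -4], 0],
    [[-4, 0, -2], 0],
    [[-4, 0, 0], 0],
    [[-4, 0, 0], 0],
    [[-4, 0, 0], 0],
    [[-4, 0, 0], 0],
    [[0, 0, 0], 0],
    [[0, 0, 0], 0],
    [[0, 0, 0], 0]
  ]
}}

```text
t: 26.35
ee_pos: [441.5, -75.4, 192.5]
orientation: [-3.132, 0.156, -0.058]
ft_force: [-0.3, -0.3, 0.5]
width: 37.8
```

```bash
python3 - <<'E'
from h import *
im=get_image('top');save(im,'t13');save(cv2.resize(im[180:290,210:420],None,fx=3.8,fy=3.8,interpolation=cv2.INTER_CUBIC),'t13c')
im=get_image('scene');save(cv2.resize(im[200:330,200:410],None,fx=3.8,fy=3.8,interpolation=cv2.INTER_CUBIC),'s13c')
E
```

```text
(no output)
```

View pics/t13.png

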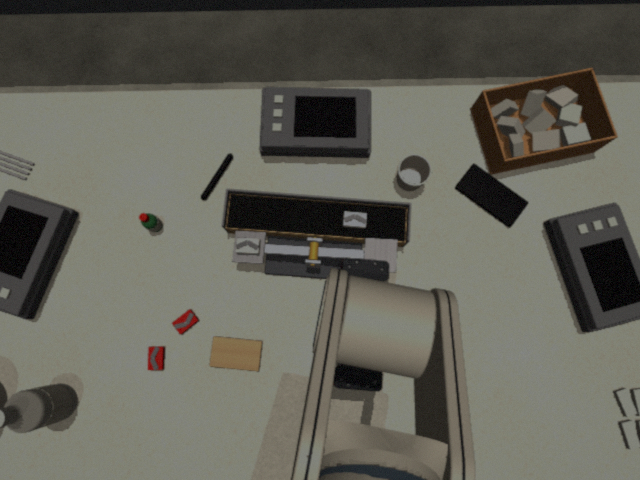

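View pics/t13c.png

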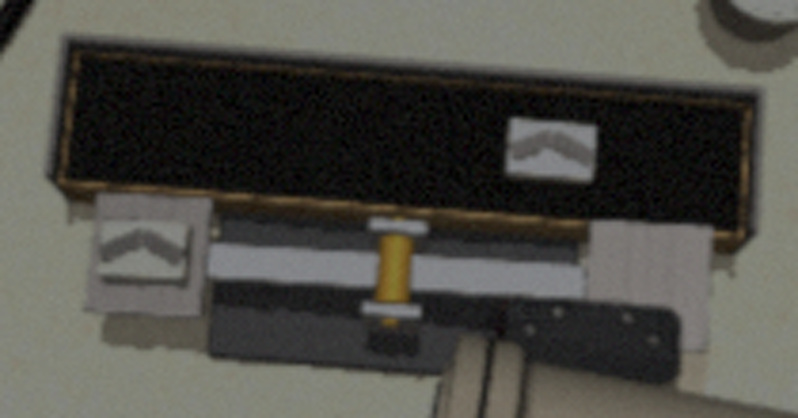

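View pics/s13c.png

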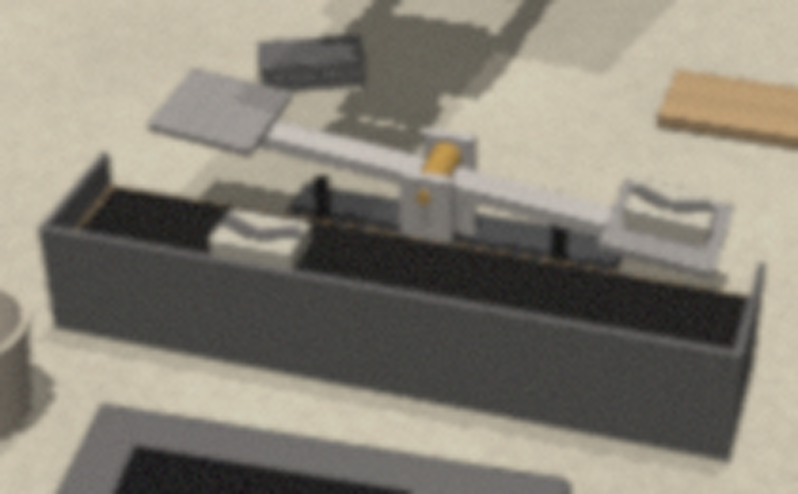

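```bash
python3 - <<'E'
from h import *
n=np.radians(84.4);ey=np.array([np.cos(n),np.sin(n),0]);ex=np.array([np.sin(n),-np.cos(n),0]);c=np.array([584,-11.8,0])
Q=np.array([ray('top',np.array(q)/3.8+[210,180]-.4,61) for q in[(511,117),(599,125),(595,183),(505,176)]])
r=Q.mean(0)-c;print('balance xy',r@ex,r@ey,[np.linalg.norm(Q[i]-Q[i-1]).round(1) for i in range(4)])
r=ray('top',np.array([143,246])/3.8+[210,180]-.4,72)-c;print('light',r@ex,r@ey)
print(close_job())
E
```

```text
balance xy 72.26201835412795 -77.87130610726746 [np.float64(32.3), np.float64(46.7), np.float64(31.6), np.float64(47.5)]
light 1.7119462439865931 130.29581066671548
the job is handed in; nothing more can be done
None
```

I weighed both castings and handed the job in after about 26 s. The heavier one is in the keep trough and the lighter one is still on its own pan.

- **Weighing:** I set the casting from the robot's left on the left pan and the one from its right on the right pan. Each was within about 2 mm of its pan's centre. After I let go, the right pan dropped fully, with the pan corners in the picture matching a tilt of about -0.11 rad. A second picture 1 s later showed the same tilt.
- **Heavier casting:** I picked it off the lowered pan and set it down in the trough instead of pushing it off the edge. In the last picture it is in the trough, stripe up. Its centre is 72 mm beyond the beam's centre line and 78 mm to the right of the pivot. Its outline measured about 32 x 47 mm against the true 30 x 46 mm, so it looks flat, but I did not measure its height or tilt directly.
- **Lighter casting:** it lies about 2 mm from the centre of the left pan, which has dropped now that the other casting is gone.
- **Bystanders:** I saw no sign that any had moved, though I only compared the pictures by eye. The stepped block was hidden by the arm in the last top view and is visible only in the scene view. The gripper was clear of everything at the end.

One measurement disagreed: the top and wrist cameras differed by 2 to 4 mm on where the castings lay at first. I mostly went by the wrist camera, and both grasps closed at the expected 30 mm.

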